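# Set the strip gauge against its marked stop

### The arm

A 7-joint arm with a two-finger parallel gripper is mounted at the origin on the work surface. World frame = base frame: x ahead of the robot, y to its left, z up, the work surface at z = 0. Lengths are in mm, angles in rad, forces in N, time in s.
With the tool pointing down it reaches from about 400 to 875 mm from the base axis. Payload 4.4 kg.
Tool frame: the origin (TCP) lies between the finger pads; the fingertips stand 22 mm ahead of it and the grasp point (between the pads) lies 3 mm ahead of it; z points along the fingers, y is the line along which they close (so a half turn about z gives the same grasp; the last joint's range is limited). The gripper opens to 85 mm and grips with 20 to 120 N. Pads are 22 mm wide; open, the fingers measure 114 mm over their backs; the gripper's body (76 mm by 85 mm) begins 54 mm behind the grasp point. The pads swing forward as they close: fully open they stand 13 mm farther back than shut.
Start: joints at [1.162, 0.628, 0.038, 1.517, -0.027, 0.996, -0.02], TCP at [218.509, -612.186, 253.313] pointing down, gripper open.
Joint ranges: [-3.06, 3.06], [-0.37, 2.12], [-1.25, 1.32], [0.18, 2.47], [-1.1, 4.24], [0.23, 1.98], [-2.94, 2.94]. Speed limits (rad/s): [2.57, 2.57, 3.14, 3.14, 3.14, 3.14, 3.14].

### API

Orientations are given as [roll, pitch, yaw] about the fixed x, y, z axes, in that order (R = Rz(yaw) Ry(pitch) Rx(roll)).
In Python, from cell import ctrl gives the robot as it stands.
- The arm moves only by the tool step_arm, never from a script. Its argument "plan" is a list of rows, each an object of numbers: "dx", "dy", "dz": the shift along the tool's x, y, z scaled (see below); "ax", "ay", "az": the turn, a rotation vector about the tool's x, y, z scaled (see below); "gripper": the opening, from 0 (shut) to 1 (fully open). A call has 1 to 20 rows; each row shifts and turns the commanded pose from where the row before left it, along the tool's axes as they then stand; what a row does not reach is not made up. The controller multiplies each number of a shift by 0.3 m and each number of a turn by 90 degrees. A row lasts 1/8 s, in which the tool goes at most 62.5 mm and 10.7 degrees, less where a joint would pass 70% of its speed; a pose out of reach is approached as far as the arm can. A call with a number of a shift or a turn outside -1 to 1 is refused whole. A call with a gripper value outside its range is refused whole. The fingers move at their own pace and stop on an object; the grip force is fixed at half the most. Time passes only in rows, so rows that do not move let the fingers close. It gives the time, the measured TCP pose, the force, the opening and the grip force at its end, in the units of the state.
- ctrl.read_state(): the state, without advancing time (a new reading comes with each control period).
- ctrl.get_image(name): name is "side" or "top" or "wrist"; returns a dict with "color" (384x512x3 uint8, red, green, blue), "range_z" (384x512 float32, mm along the optical axis (not along the pixel's ray), 0 where there is no reading), "fx", "fy", "cx", "cy" (pixels), "k1" (the pictures are not rectified: a ray, as slopes to the right and down, at radius r is drawn at 1 + k1 r^2 times it, then the intrinsics apply), "T" (4x4, takes a point from camera to world coordinates); the wrist camera has in their place "T_tool_cam" (4x4, takes a point from camera to tool coordinates, whose origin is the TCP and whose axes are the flange's). Camera axes: x right, y down, z forward; pixel columns grow to the right and rows downward; lengths in mm; the calibration is good to about 2 mm. A picture is of the moment at which its call begins: read the wrist's pose just before it.
- ctrl.finish_job(): hands the job in; it is judged then, once.
The state is a dict: "clock": time; "qpos": joint angles; "qd": joint speeds; "tau": joint torques, N m; "eef_pos": TCP position; "tool_rot": TCP orientation; "force": force on the tool from outside, world axes, zero at the start; "torque": the same for the moment, N m; "width": finger opening in mm; "gripper_force": force on a finger pad.
Only numpy, scipy, OpenCV 4.12 (cv2) and the standard library are available. Lean on these libraries where they do the work, as an engineer would, in place of code of your own. Each camera call takes 0.05 s, during which the arm holds its last target. There are 200 camera calls.

### The job

Set the strip gauge on the card-cutting bench for the next batch: with your fingertips press down the pad in the middle of the sliding grey block to free its brake, keep it down and push the block along its rail until it rests against the marked stop, the one with the upright ball-topped pin and the flat pointer plate. Then let the pad spring back up so that the brake holds the block there. Do not drag the block while its brake is on, lift or carry nothing, and leave everything else on the bench where it is.

Things in the scene. Friction and masses are not known exactly. Their poses are not given: they have to be found in the camera images.
- rail: The gauge's fixed aluminium rail, a flat bar 70 wide (x) x 560 long (y) x 14 high, screwed to the bench, with a black tick scale along its -x edge. Origin: centre of its underside, on the bench; its y axis runs along the rail, z up. It may lie turned by up to 0.2 rad.
- gauge (a joint): Position of the grey sliding block along the rail, m: 0 mid-rail, growing towards the rail's +y. Block 62 wide x 100 along the rail; its ends are raised shoulders, each 20 long, tops 44.5 above the bench; the recess between them holds the press pad. Pad up: a brake holds the block against about 27 N. Pad down: it slides with 1 N of friction (2 N at 0.1 m/s) and stays where left.
- gauge_pad (a joint): How far the press pad is pushed down, m: 0 or a little less when up (brake on), brake free from about 0.001, 0.004 fully down. Its spring pushes back with 6 N at the top and 7 N fully down, and lifts it again when let go.
- pad_top (a point): Centre of the black press pad's top, also the middle of the block; 30 above the bench when up. Pad 48 across x 52 along the rail. The inner faces of the block's two shoulders stand 30 to either side of this point along the rail, 14.5 higher than the pad: a fingertip on the pad pushes the block by the shoulder ahead.
- stop_marked: The marked stop, fixed at either end of the rail: aluminium block 62 wide x 24 along the rail, top 38 above the bench, with an upright pin (12 thick, ball top at 74 above the bench) and a flat pointer plate out to 99 on the rail's +x side. Origin: its underside, on the rail's centre line, 14.5 above the bench. The sliding block rests against it when their middles are 62 apart.
- stop_plain: The other stop, fixed at the other end of the rail: the same aluminium block, 62 x 24, top 38 above the bench, without pin or pointer. Not the one wanted. Origin: as for the marked stop.
- strips: Bystander: loose bundle of cream card strips, 50 x 150 x 32 high, lying beside the rail on the robot's side. Origin: centre of its underside, long along its y.
- tape: Bystander: loose roll of ochre tape lying flat, 84 across, 25 high. Origin: centre of its underside.
- knife: Bystander: loose closed craft knife, 110 x 22 x 16 high, lying along its x. Origin: centre of its underside.
- glue: Bystander: loose white glue bottle, 48 across, 80 high, upright. Origin: centre of its underside.
- tags: Bystander: loose packet of white card tags, 60 x 70 x 20 high. Origin: centre of its underside.

How it is judged (in metres and radians):
On the way, in this order (a step that is already met when the one before it is completed fails the run):
1. the pad is pressed down and the brake is free (value of joint gauge_pad above 0.001 m), for 0.1 s.
2. the block has been pushed up to the marked stop (horizontal distance between pad_top and stop_marked below 0.065 m), for 0.2 s.
At the end, for the whole second after the job is handed in: The sliding block rests against the marked stop (gap under 3 mm: middles under 65 mm apart), at rest, and the pad is up again (under 0.8 mm down), so that the brake holds (horizontal distance between pad_top and stop_marked below 0.065 m and value of joint gauge_pad below 0.0008 m and velocity of joint gauge between -0.005 and 0.005 m/s); the robot touches nothing.
It fails at once if the block is dragged along while its brake is on (moving faster than 20 mm/s with the pad up) (value of joint gauge_pad below 0 m and (velocity of joint gauge above 0.02 m/s or velocity of joint gauge below -0.02 m/s)).
It fails at once if a bystander is moved or lifted more than 15 mm (distance of any of strips, tape, knife, glue, tags from where it was at the start of the episode above 0.015 m).
It also fails if it takes over 35 s, if anything falls off the work surface, if the arm or the gripper's body presses on something with over 40 N, if the wrist force passes 120 N, or if a joint passes its speed limit or range.

## Working session

There is one attempt and no reset: what is moved stays moved. The work goes in short steps, Python scripts to look and compute and a tool call to move; the robot and the scene stay as the last step left them, time stands still between calls to the robot, and variables do not carry over. Pictures are saved under pics/ and viewed, at most 10 in all, crops included, and the job is handed in when it is done.

Besides the shell and the picture viewer there is one more tool, called after "Call:" as name(argument=value, ...), one argument or row to a line, values as JSON. step_arm: Moves the arm, as the interface text tells. Shifts and turns lie within -1 to 1; 1 stands for 0.3 m of shift or 90 degrees of turn. Its arguments: {"type":"object","properties":{"plan":{"type":"array"}},"required":["plan"]}

```bash
mkdir -p pics; cat > h.py <<'E'
import numpy as np, cv2
from cell import ctrl
def save(n):
    im=ctrl.get_image(n); cv2.imwrite(f'pics/{n}.png',im['color'][:,:,::-1]); np.savez(f'{n}.npz',**{k:v for k,v in im.items()}); return im
def px(im,u,v,z=None):
    K=np.array([[im['fx'],0,im['cx']],[0,im['fy'],im['cy']],[0,0,1.]])
    xy=cv2.undistortPoints(np.array([[[u,v]]],float),K,np.array([float(im['k1']),0,0,0]))[0,0]
    d=np.r_[xy,1]; T=im['T']
    if z is None: p=d*np.median(im['range_z'][int(v)-1:int(v)+2,int(u)-1:int(u)+2]); return T[:3,:3]@p+T[:3,3]
    r=T[:3,:3]@d; o=T[:3,3]; return o+r*(z-o[2])/r[2]
E
python3 - <<'E'
from h import *
s=ctrl.read_state(); print({k:np.round(v,3) for k,v in s.items()})
for n in('top','side'):
    im=save(n); print(np.round(im['T'],3),im['fx'],im['k1'])
a=cv2.imread('pics/top.png');cv2.imwrite('pics/top2.png',cv2.resize(a,(800,600),interpolation=cv2.INTER_CUBIC))
E
```

```text
{'clock': np.float64(0.0), 'qpos': array([ 1.162,  0.629,  0.038,  1.518, -0.027,  0.996, -0.02 ]), 'qd': array([-0.001, -0.   ,  0.001, -0.001, -0.001, -0.001, -0.001]), 'tau': array([-1.0000e-03, -5.6342e+01,  1.2260e+00, -1.9345e+01,  1.1000e-02,
        1.1000e-02,  0.0000e+00]), 'eef_pos': array([ 218.299, -611.6  ,  252.345]), 'tool_rot': array([-3.14 ,  0.   ,  0.343]), 'force': array([-0.142,  0.454,  0.49 ]), 'torque': array([ 0.003, -0.065,  0.014]), 'gripper_force': np.float64(0.0), 'width': np.float64(85.576)}
[[ 1.60000e-01 -9.66000e-01  2.03000e-01  4.11428e+02]
 [-9.87000e-01 -1.57000e-01  3.10000e-02 -3.66240e+01]
 [ 2.00000e-03 -2.06000e-01 -9.79000e-01  8.49851e+02]
 [ 0.00000e+00  0.00000e+00  0.00000e+00  1.00000e+00]] 358.2731602684237 -0.06476545542654272
[[ 9.12000e-01 -3.24000e-01  2.50000e-01  3.50315e+02]
 [-4.09000e-01 -7.06000e-01  5.77000e-01 -4.88378e+02]
 [-1.10000e-02 -6.29000e-01 -7.77000e-01  6.66213e+02]
 [ 0.00000e+00  0.00000e+00  0.00000e+00  1.00000e+00]] 411.1588713523324 -0.013563111566482574
```

View pics/top2.png

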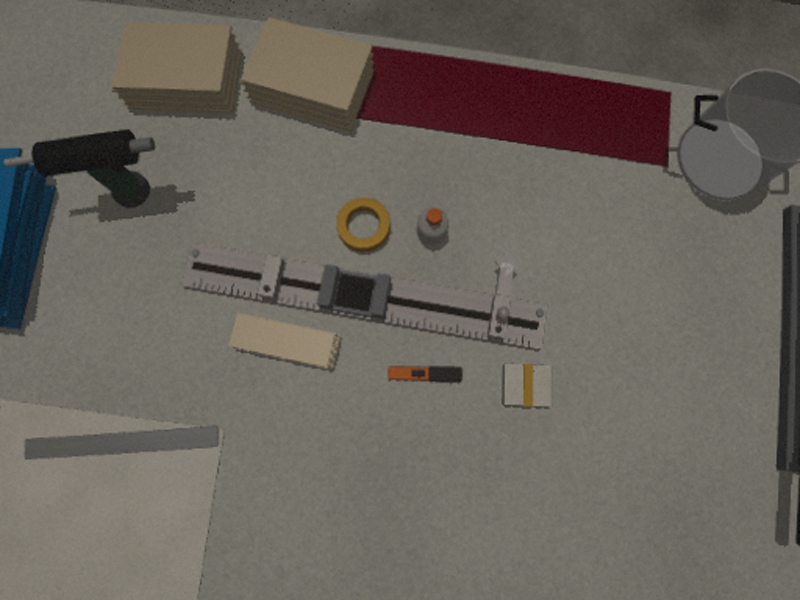

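View pics/side.png

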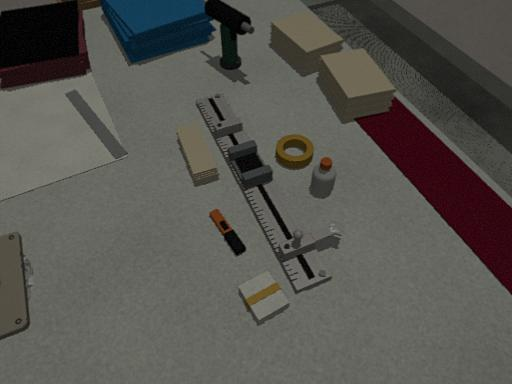

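The top view (drawn at 1.5625x) shows the block's pad at about (355,292). The marked stop with its pin is to the right at (502,315), on the -y end. The plain stop is at (271,277). I'll enlarge this area to get exact pixel positions.

```bash
python3 - <<'E'
import cv2
a=cv2.imread('pics/top.png')[150:230,110:360];cv2.imwrite('pics/c1.png',cv2.resize(a,None,fx=3.2,fy=3.2,interpolation=cv2.INTER_CUBIC))
E
```

```text
(no output)
```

View pics/c1.png

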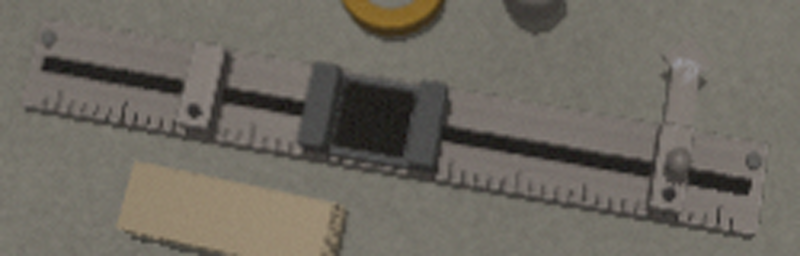

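The crop shows the pad corners at about (342,80), (413,87), (405,157) and (332,147). The rail slot ends are at (42,64) and (750,187). The marked stop's top is centred near (671,167), and the plain stop's near (203,86).

```bash
python3 - <<'E'
from h import *
im=dict(np.load('top.npz'))
c=lambda x,y:(110+x/3.2-.34,150+y/3.2-.34)
P={}
for n,x,y,z in [('pad',373,118,30),('slotL',42,64,14.5),('slotR',750,187,14.5),('stop',671,167,38),('shL',320,106,44.5),('shR',429,125,44.5),('plain',203,86,38),('railTL',38,26,14),('railBL',25,106,14),('railBR',752,235,14),('railTR',767,142,14)]:
    P[n]=px(im,*c(x,y),z); print(n,P[n].round(1),px(im,*c(x,y)).round(1))
d=P['slotL']-P['slotR'];print('yaw',np.arctan2(-d[0],d[1]), np.linalg.norm(P['pad']-P['stop']))
for u,v in [(427/1.5625,366/1.5625),(363/1.5625,204/1.5625),(432/1.5625,230/1.5625),(525/1.5625,385/1.5625),(285/1.5625,340/1.5625)]: print(px(im,u,v).round())
d/=np.linalg.norm(d)
st=ctrl.read_state();from scipy.spatial.transform import Rotation as R
print(R.from_euler('xyz',st['tool_rot']).as_matrix().round(3),d)
E
```

```text
pad [570.8  60.1  30. ] [571.   60.2  29.1]
slotL [574.5 317.9  14.5] [574.8 318.5  13. ]
slotR [ 567.3 -221.9   14.5] [ 567.3 -221.9   14.2]
stop [ 568.2 -158.6   38. ] [ 562.4 -154.    68.4]
shL [570.5  97.7  44.5] [570.6  97.8  44.1]
shR [569.4  17.8  44.5] [569.7  17.9  43. ]
plain [572.8 186.1  38. ] [572.8 186.2  37.8]
railTL [603.4 328.3  14. ] [607.1 335.5  -2.3]
railBL [540.7 323.2  14. ] [541.  323.9  12.4]
railBR [ 532.2 -227.5   14. ] [ 532.8 -228.3   10.3]
railTR [ 603.1 -230.8   14. ] [ 606.1 -233.9    0.9]
yaw -0.013507945806869242 218.83000082603758
[481. -66.  -1.]
[711.  71.  25.]
[677. -41.  55.]
[ 475. -212.   22.]
[482. 147.  32.]
[[ 0.942  0.336 -0.001]
 [ 0.336 -0.942  0.002]
 [-0.    -0.002 -1.   ]] [0.01350754 0.99990877 0.        ]
```

Call:
step_arm(
  plan=[
    {"az": 0.0757,"gripper": 0},
    {"az": 0.0757,"gripper": 0},
    {"az": 0.0757,"gripper": 0},
    {"dx": 0.0715,"dy": -0.141,"gripper": 0},
    {"dx": 0.0715,"dy": -0.141,"gripper": 0},
    {"dx": 0.0715,"dy": -0.141,"gripper": 0},
    {"dx": 0.0715,"dy": -0.141,"gripper": 0},
    {"dx": 0.0715,"dy": -0.141,"gripper": 0},
    {"dx": 0.0715,"dy": -0.141,"gripper": 0},
    {"dx": 0.0715,"dy": -0.141,"gripper": 0},
    {"dx": 0.0715,"dy": -0.141,"gripper": 0},
    {"dx": 0.0715,"dy": -0.141,"gripper": 0},
    {"dx": 0.0715,"dy": -0.141,"gripper": 0},
    {"dx": 0.0715,"dy": -0.141,"gripper": 0},
    {"dx": 0.0715,"dy": -0.141,"gripper": 0},
    {"dx": 0.0715,"dy": -0.141,"gripper": 0},
    {"dx": 0.0715,"dy": -0.141,"gripper": 0},
    {"dx": 0.0715,"dy": -0.141,"gripper": 0},
    {"dx": 0.0715,"dy": -0.141,"gripper": 0},
    {"gripper": 0},
  ],
)

```text
invalid input
```

Call:
step_arm(
  plan=[
    {"dx": 0,"dy": 0,"dz": 0,"ax": 0,"ay": 0,"az": 0.0757,"gripper": 0},
    {"dx": 0,"dy": 0,"dz": 0,"ax": 0,"ay": 0,"az": 0.0757,"gripper": 0},
    {"dx": 0,"dy": 0,"dz": 0,"ax": 0,"ay": 0,"az": 0.0757,"gripper": 0},
    {"dx": 0.0715,"dy": -0.141,"dz": 0,"ax": 0,"ay": 0,"az": 0,"gripper": 0},
    {"dx": 0.0715,"dy": -0.141,"dz": 0,"ax": 0,"ay": 0,"az": 0,"gripper": 0},
    {"dx": 0.0715,"dy": -0.141,"dz": 0,"ax": 0,"ay": 0,"az": 0,"gripper": 0},
    {"dx": 0.0715,"dy": -0.141,"dz": 0,"ax": 0,"ay": 0,"az": 0,"gripper": 0},
    {"dx": 0.0715,"dy": -0.141,"dz": 0,"ax": 0,"ay": 0,"az": 0,"gripper": 0},
  ],
)

```text
clock: 1.1
eef_pos: [329.2, -400.6, 253.1]
tool_rot: [-3.141, 0.0, -0.014]
force: [0.8, -0.6, -0.2]
width: -0.2
gripper_force: 0.0
```

Call:
step_arm(
  plan=[
    {"dx": 0.0783,"dy": -0.1544,"dz": 0,"ax": 0,"ay": 0,"az": 0,"gripper": 0},
    {"dx": 0.0783,"dy": -0.1544,"dz": 0,"ax": 0,"ay": 0,"az": 0,"gripper": 0},
    {"dx": 0.0783,"dy": -0.1544,"dz": 0,"ax": 0,"ay": 0,"az": 0,"gripper": 0},
    {"dx": 0.0783,"dy": -0.1544,"dz": 0,"ax": 0,"ay": 0,"az": 0,"gripper": 0},
    {"dx": 0.0783,"dy": -0.1544,"dz": 0,"ax": 0,"ay": 0,"az": 0,"gripper": 0},
    {"dx": 0.0783,"dy": -0.1544,"dz": 0.0667,"ax": 0,"ay": 0,"az": 0,"gripper": 0},
    {"dx": 0.0783,"dy": -0.1544,"dz": 0.0667,"ax": 0,"ay": 0,"az": 0,"gripper": 0},
    {"dx": 0.0783,"dy": -0.1544,"dz": 0.0667,"ax": 0,"ay": 0,"az": 0,"gripper": 0},
    {"dx": 0.0783,"dy": -0.1544,"dz": 0.0667,"ax": 0,"ay": 0,"az": 0,"gripper": 0},
    {"dx": 0.0783,"dy": -0.1544,"dz": 0.0667,"ax": 0,"ay": 0,"az": 0,"gripper": 0},
    {"dx": 0,"dy": 0,"dz": 0,"ax": 0,"ay": 0,"az": 0,"gripper": 0},
  ],
)

```text
clock: 2.48
eef_pos: [570.2, 63.4, 151.1]
tool_rot: [-3.139, 0.002, -0.006]
force: [-1.0, -0.9, -0.3]
width: 0.2
gripper_force: 0.0
```

```bash
python3 - <<'E'
from h import *
s=ctrl.read_state();print(s['eef_pos'],s['tool_rot'])
im=save('wrist'); np.save('wpose.npy',np.r_[s['eef_pos'],s['tool_rot']]); print(im['T_tool_cam'].round(2))
E
```

```text
[570.15424988  63.40842732 151.12912098] [-3.13900109e+00  2.21713122e-03 -6.07925262e-03]
[[  -0.     -0.95   -0.3    77.9 ]
 [   1.     -0.      0.     -0.15]
 [  -0.     -0.3     0.95 -120.42]
 [   0.      0.      0.      1.  ]]
```

View pics/wrist.png

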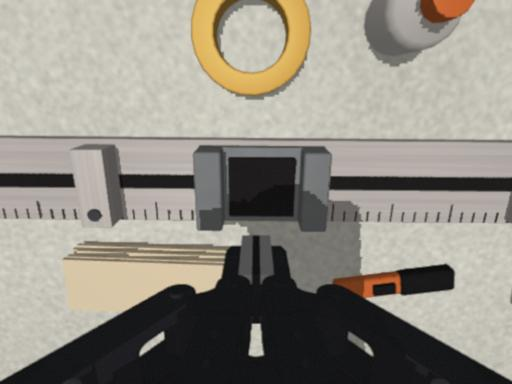

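The wrist view shows the shut fingertips at (256,240), and the pad spanning (229..295, 158..218) with its centre at about (262,188). I'll convert this to world coordinates.

```bash
python3 - <<'E'
from h import *
from scipy.spatial.transform import Rotation as R
im=dict(np.load('wrist.npz')); w=np.load('wpose.npy')
T=np.eye(4);T[:3,:3]=R.from_euler('xyz',w[3:]).as_matrix();T[:3,3]=w[:3]; im['T']=T@im['T_tool_cam']
for n,u,v,z in [('pad',261.7,188,30),('padTop',262,158,30),('padBot',261.5,218,30),('shL',210,188,44.5),('shR',315,188,44.5),('inL',224,188,44.5),('inR',301,188,44.5),('slotL',2,181,14.5),('slotR',510,184,14.5)]:
    print(n,px(im,u,v,z).round(1),px(im,u,v).round(1))
E
```

```text
pad [572.2  59.1  30. ] [572.4  59.1  30.6]
padTop [596.1  58.8  30. ] [595.8  58.8  28.7]
padBot [546.9  59.3  30. ] [544.   59.1  23. ]
shL [577.   97.3  44.5] [576.9  97.3  44.1]
shR [576.6  20.2  44.5] [576.5  20.1  44.4]
inL [577.   87.   44.5] [570.6  89.1  24.4]
inR [576.6  30.4  44.5] [574.7  29.5  38.3]
slotL [574.7 272.9  14.5] [574.6 273.2  14.2]
slotR [ 569.5 -145.8   14.5] [ 569.6 -145.7   14.7]
```

Call:
step_arm(
  plan=[
    {"dx": 0.004,"dy": 0.0147,"dz": 0.06,"ax": 0,"ay": 0,"az": 0.004,"gripper": 0},
    {"dx": 0,"dy": 0,"dz": 0.08,"ax": 0,"ay": 0,"az": 0,"gripper": 0},
    {"dx": 0,"dy": 0,"dz": 0.08,"ax": 0,"ay": 0,"az": 0,"gripper": 0},
    {"dx": 0,"dy": 0,"dz": 0.06,"ax": 0,"ay": 0,"az": 0,"gripper": 0},
    {"dx": 0,"dy": 0,"dz": 0.02,"ax": 0,"ay": 0,"az": 0,"gripper": 0},
    {"dx": 0,"dy": 0,"dz": 0,"ax": 0,"ay": 0,"az": 0,"gripper": 0},
  ],
)

```text
clock: 3.28
eef_pos: [571.1, 52.7, 63.1]
tool_rot: [3.141, 0.0, -0.021]
force: [0.6, -0.7, 0.2]
width: 0.5
gripper_force: 0.0
```

Call:
step_arm(
  plan=[
    {"dx": 0,"dy": -0.01,"dz": 0.02,"ax": 0,"ay": 0,"az": 0,"gripper": 0},
    {"dx": 0,"dy": 0,"dz": 0.01,"ax": 0,"ay": 0,"az": 0,"gripper": 0},
    {"dx": 0,"dy": 0,"dz": 0,"ax": 0,"ay": 0,"az": 0,"gripper": 0},
    {"dx": 0,"dy": 0,"dz": 0,"ax": 0,"ay": 0,"az": 0,"gripper": 0},
  ],
)

```text
clock: 3.78
eef_pos: [571.4, 56.2, 54.5]
tool_rot: [3.142, -0.0, -0.02]
force: [0.0, 0.1, 0.2]
width: -0.1
gripper_force: 0.0
```

Call:
step_arm(
  plan=[
    {"dx": 0,"dy": 0,"dz": 0.008,"ax": 0,"ay": 0,"az": 0,"gripper": 0},
    {"dx": 0,"dy": 0,"dz": 0.008,"ax": 0,"ay": 0,"az": 0,"gripper": 0},
    {"dx": 0,"dy": 0,"dz": 0,"ax": 0,"ay": 0,"az": 0,"gripper": 0},
    {"dx": 0,"dy": 0,"dz": 0,"ax": 0,"ay": 0,"az": 0,"gripper": 0},
  ],
)

```text
clock: 4.28
eef_pos: [571.6, 56.2, 49.9]
tool_rot: [-3.141, -0.001, -0.02]
force: [-0.2, 0.1, 4.7]
width: 0.0
gripper_force: 2.8
```

Call:
step_arm(
  plan=[
    {"dx": 0,"dy": 0,"dz": 0.007,"ax": 0,"ay": 0,"az": 0,"gripper": 0},
    {"dx": 0,"dy": 0,"dz": 0.003,"ax": 0,"ay": 0,"az": 0,"gripper": 0},
    {"dx": 0,"dy": 0,"dz": 0,"ax": 0,"ay": 0,"az": 0,"gripper": 0},
    {"dx": 0,"dy": 0,"dz": 0,"ax": 0,"ay": 0,"az": 0,"gripper": 0},
  ],
)

```text
clock: 4.78
eef_pos: [571.6, 56.2, 47.9]
tool_rot: [-3.141, -0.001, -0.02]
force: [-2.1, -0.5, 14.1]
width: -0.2
gripper_force: 7.0
```

Call:
step_arm(
  plan=[
    {"dx": 0,"dy": 0.01,"dz": 0,"ax": 0,"ay": 0,"az": 0,"gripper": 0},
    {"dx": 0,"dy": 0.02,"dz": 0,"ax": 0,"ay": 0,"az": 0,"gripper": 0},
    {"dx": 0,"dy": 0.03,"dz": 0,"ax": 0,"ay": 0,"az": 0,"gripper": 0},
    {"dx": 0,"dy": 0.03,"dz": 0,"ax": 0,"ay": 0,"az": 0,"gripper": 0},
    {"dx": 0,"dy": 0.03,"dz": 0,"ax": 0,"ay": 0,"az": 0,"gripper": 0},
    {"dx": 0,"dy": 0.02,"dz": 0,"ax": 0,"ay": 0,"az": 0,"gripper": 0},
    {"dx": 0,"dy": 0,"dz": 0,"ax": 0,"ay": 0,"az": 0,"gripper": 0},
  ],
)

```text
clock: 5.65
eef_pos: [571.0, 13.4, 48.0]
tool_rot: [3.141, -0.002, -0.021]
force: [-3.0, -0.7, 14.0]
width: 0.1
gripper_force: 6.8
```

Call:
step_arm(
  plan=[
    {"dx": 0,"dy": 0.015,"dz": 0,"ax": 0,"ay": 0,"az": 0,"gripper": 0},
    {"dx": 0,"dy": 0.03,"dz": 0,"ax": 0,"ay": 0,"az": 0,"gripper": 0},
    {"dx": 0,"dy": 0.03,"dz": 0,"ax": 0,"ay": 0,"az": 0,"gripper": 0},
    {"dx": 0,"dy": 0.03,"dz": 0,"ax": 0,"ay": 0,"az": 0,"gripper": 0},
    {"dx": 0,"dy": 0.03,"dz": 0,"ax": 0,"ay": 0,"az": 0,"gripper": 0},
    {"dx": 0,"dy": 0.03,"dz": 0,"ax": 0,"ay": 0,"az": 0,"gripper": 0},
    {"dx": 0,"dy": 0.03,"dz": 0,"ax": 0,"ay": 0,"az": 0,"gripper": 0},
    {"dx": 0,"dy": 0.03,"dz": 0,"ax": 0,"ay": 0,"az": 0,"gripper": 0},
    {"dx": 0,"dy": 0.03,"dz": 0,"ax": 0,"ay": 0,"az": 0,"gripper": 0},
    {"dx": 0,"dy": 0.015,"dz": 0,"ax": 0,"ay": 0,"az": 0,"gripper": 0},
    {"dx": 0,"dy": 0,"dz": 0,"ax": 0,"ay": 0,"az": 0,"gripper": 0},
  ],
)

```text
clock: 7.02
eef_pos: [569.7, -67.7, 48.0]
tool_rot: [3.141, -0.003, -0.021]
force: [-1.8, -0.6, 13.0]
width: 0.5
gripper_force: 6.3
```

```bash
python3 - <<'E'
from h import *
save('side'); a=cv2.imread('pics/side.png')[110:300,180:400];cv2.imwrite('pics/s2.png',cv2.resize(a,None,fx=3,fy=3,interpolation=cv2.INTER_CUBIC))
E
```

```text
(no output)
```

View pics/s2.png

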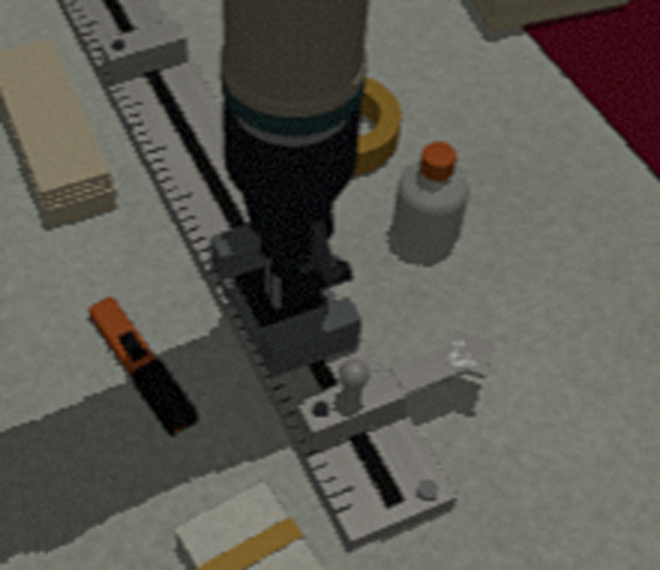

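The side view shows the block travelling with the fingertip, which is still mid-pad. The gap to the marked stop at (345,400) is about 30 mm, and nothing else has been touched. I'll carry on pushing, slower.

Call:
step_arm(
  plan=[
    {"dx": 0,"dy": 0.015,"dz": 0,"ax": 0,"ay": 0,"az": 0,"gripper": 0},
    {"dx": 0,"dy": 0.02,"dz": 0,"ax": 0,"ay": 0,"az": 0,"gripper": 0},
    {"dx": 0,"dy": 0.02,"dz": 0,"ax": 0,"ay": 0,"az": 0,"gripper": 0},
    {"dx": 0,"dy": 0.015,"dz": 0,"ax": 0,"ay": 0,"az": 0,"gripper": 0},
    {"dx": 0,"dy": 0.01,"dz": 0,"ax": 0,"ay": 0,"az": 0,"gripper": 0},
    {"dx": 0,"dy": 0.01,"dz": 0,"ax": 0,"ay": 0,"az": 0,"gripper": 0},
    {"dx": 0,"dy": 0.007,"dz": 0,"ax": 0,"ay": 0,"az": 0,"gripper": 0},
    {"dx": 0,"dy": 0,"dz": 0,"ax": 0,"ay": 0,"az": 0,"gripper": 0},
  ],
)

```text
clock: 8.07
eef_pos: [569.3, -96.2, 48.0]
tool_rot: [3.141, -0.003, -0.021]
force: [-1.2, -0.3, 12.8]
width: -0.1
gripper_force: 6.1
```

Call:
step_arm(
  plan=[
    {"dx": 0,"dy": 0.007,"dz": 0,"ax": 0,"ay": 0,"az": 0,"gripper": 0},
    {"dx": 0,"dy": 0.007,"dz": 0,"ax": 0,"ay": 0,"az": 0,"gripper": 0},
    {"dx": 0,"dy": 0,"dz": 0,"ax": 0,"ay": 0,"az": 0,"gripper": 0},
  ],
)

```text
clock: 8.45
eef_pos: [569.3, -100.3, 48.0]
tool_rot: [3.141, -0.003, -0.02]
force: [-1.1, -0.1, 12.2]
width: 0.1
gripper_force: 6.1
```

Call:
step_arm(
  plan=[
    {"dx": 0,"dy": 0.007,"dz": 0,"ax": 0,"ay": 0,"az": 0,"gripper": 0},
    {"dx": 0,"dy": 0.007,"dz": 0,"ax": 0,"ay": 0,"az": 0,"gripper": 0},
    {"dx": 0,"dy": 0,"dz": 0,"ax": 0,"ay": 0,"az": 0,"gripper": 0},
  ],
)

```text
clock: 8.82
eef_pos: [569.3, -101.1, 48.0]
tool_rot: [-3.138, -0.002, -0.018]
force: [-1.5, 7.3, 13.3]
width: 0.1
gripper_force: 6.7
```

Call:
step_arm(
  plan=[
    {"dx": 0,"dy": 0,"dz": 0,"ax": 0,"ay": 0,"az": 0,"gripper": 0},
    {"dx": 0,"dy": 0,"dz": 0,"ax": 0,"ay": 0,"az": 0,"gripper": 0},
    {"dx": 0,"dy": 0,"dz": -0.008,"ax": 0,"ay": 0,"az": 0,"gripper": 0},
    {"dx": 0,"dy": 0,"dz": -0.008,"ax": 0,"ay": 0,"az": 0,"gripper": 0},
    {"dx": 0,"dy": 0,"dz": -0.01,"ax": 0,"ay": 0,"az": 0,"gripper": 0},
    {"dx": 0,"dy": 0,"dz": -0.02,"ax": 0,"ay": 0,"az": 0,"gripper": 0},
    {"dx": 0,"dy": 0,"dz": -0.05,"ax": 0,"ay": 0,"az": 0,"gripper": 0},
    {"dx": 0,"dy": 0,"dz": -0.1,"ax": 0,"ay": 0,"az": 0,"gripper": 0},
    {"dx": 0,"dy": 0,"dz": -0.15,"ax": 0,"ay": 0,"az": 0,"gripper": 0},
    {"dx": 0,"dy": 0,"dz": -0.15,"ax": 0,"ay": 0,"az": 0,"gripper": 0},
    {"dx": 0,"dy": 0,"dz": 0,"ax": 0,"ay": 0,"az": 0,"gripper": 0},
    {"dx": 0,"dy": 0,"dz": 0,"ax": 0,"ay": 0,"az": 0,"gripper": 0},
  ],
)

```text
clock: 10.32
eef_pos: [567.6, -104.3, 195.5]
tool_rot: [3.142, 0.0, -0.02]
force: [-0.3, -0.7, 0.0]
width: -0.1
gripper_force: 0.0
```

```bash
python3 - <<'E'
from h import *
s=ctrl.read_state();print(s['eef_pos'],s['force'])
im=save('wrist'); cv2.imwrite('pics/w2.png',cv2.imread('pics/wrist.png'))
E
```

```text
[ 567.55238015 -104.28609165  195.53260302] [-0.2688621  -0.67354115  0.02293629]
```

View pics/w2.png

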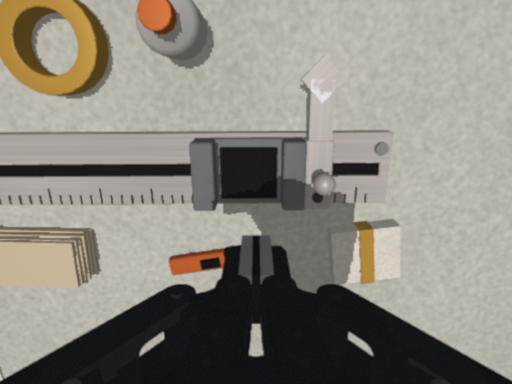

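The block's right shoulder (ending at 306,175) rests flush against the marked stop (starting at 307,175). The pad is up, the gripper is clear, and the bystanders haven't moved.

```bash
python3 -c "
from cell import ctrl
print(ctrl.finish_job())"
```

```text
the job is handed in; nothing more can be done
None
```

The job is handed in: the block was pushed to the marked stop with its pad down, the pad was released so the brake holds, and the final picture shows it flush there with the arm clear and nothing else moved; no verdict came back.

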